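# Tip a reagent tray over the sill of its spill station and press it home

### The job

Put the white reagent tray away in the steel spill station: with the bar handle lift only its nose over the raised sill, tail still on the bench, set the nose down resting on the sill and let go of it; then push the tray slowly by the roller on its tail over the sill until it lies flat inside, and press it home against the rubber buffer with a definite but gentle push (about 10 N, never 20 N); do not jam the tray against the sill or drop it on it. Never lift the whole tray, keep its bottles upright in it, and leave the tip box, blue rack and beaker alone.

Things in the scene. Friction and masses are not known exactly. Their poses are not given: they have to be found in the camera images.
- tray: Loose white open tray, 150 long (x) x 110 wide (y) x 38 mm high, flat underside, about 0.3 to 0.6 kg with its bottles. Origin: centre of its underside; +x points to its nose (the end with the bar handle), z up. It starts flat on the bench in front of the station's sill, nose towards it, its heading off by up to about 5 degrees and its middle by up to about 12 mm sideways.
- tray_handle (a point): Middle of the steel bar handle over the tray's nose end: a round bar of 10 mm diameter along the tray's y, about 90 mm of it free, 62 mm above the underside, 15 mm behind the nose; axes as the tray. The tray's front wall (38 mm high) ends 15 mm in front of it, the floor is 4 mm thick. The bar can turn between gripping fingers.
- tray_nose (a point): Middle of the bottom edge of the tray's nose; axes as the tray (75 mm ahead of the tray origin).
- tray_heel (a point): Middle of the bottom edge of the tray's tail (75 mm behind the tray origin); axes as the tray. It slides on the bench while the nose is up, and rises at most about 22 mm when the tray tips over the sill.
- tail_roller: Free-turning grey push roller across the tray's tail, 16 mm diameter, 84 mm long. Origin: middle of its axis, 84 mm behind the tray origin, 34 mm above the underside. Push it level with upright fingers, tips 16 to 24 mm above the bench (under its axis, clear of the sill); it rolls along them as the tail rises. Push slowly (about 0.05 m/s): fast pushes knock on the sill.
- station: Fixed steel spill station on the bench, inside 124 mm wide (y), floor 8 mm above the bench, 230 mm long (x, from -110 to +120 mm), side walls 24 mm high (from the bench) that flare out at the entry. Origin: on the bench under its middle; +x is the way in. The tray goes in with its x along the station's x (7 mm free either side).
- sill: Raised sill across the station's entry, fixed, 8 mm thick, 14 mm high above the bench (6 mm above the station's floor), rounded top; origin at bench level under its middle, at x = -106 mm in the station; axes as the station. A tray pushed against it with its nose down jams; it should bear no more than 35 N.
- sill_top (a point): Middle of the top of the sill; axes as the station.
- back_stop: Aluminium stop block at the station's inner end, fixed; origin at bench level, at x = +110 mm in the station; its face towards the sill is at x = +100 mm. From it a screw with a rubber buffer (20 mm disc, centre 27 mm above the bench) stands out towards the sill; how far is set differently each time and not measured: the buffer's face is anywhere from 12 to 42 mm from the block's face (station x = +88 to +58 mm). The buffer yields about 1 mm per 6 N, up to 5 mm.
- bottle_0: Small reagent bottle, 26 mm diameter, 52 mm tall, standing loose in the tray's pocket on the tray's -y side (12 mm behind the tray origin). Origin: centre of its underside.
- bottle_1: The same kind of bottle, in the middle pocket.
- bottle_2: The same kind of bottle, in the pocket on the tray's +y side.
- tip_box: Bystander: pipette-tip box with lilac tips, 129x94x90 mm, beyond the work; origin: centre of its underside.
- rack: Bystander: blue tube rack, 105x197x34 mm, left of the work; origin: centre of its underside.
- beaker: Bystander: clear beaker with used tips, 72 mm diameter, 97 mm tall, left of the work, near the bench's front edge; origin: centre of its underside.

How it is judged:
By the outcome, as a careful person would: the job done as asked, in the order asked, and still so for the second after the job is handed in, with the robot touching nothing.
It also fails if it takes over 56 s, if anything falls off the work surface, if the arm or the gripper's body presses on something with over 40 N, if the wrist force passes 120 N, or if a joint passes its speed limit or range.

### The arm

A 7-joint arm with a two-finger parallel gripper is mounted at the origin on a cart in front of the work surface, level with it; the furniture and walls round the work are solid. World frame = base frame: x ahead of the robot, y to its left, z up, the work surface at z = 0. Lengths are in m, angles in rad, forces in N, time in s.
With the tool pointing down it reaches from about 0.35 to 0.9 m from the base axis. Payload 7.2 kg.
Tool frame: the origin (TCP) lies on the centre line of the jaws, within the pads' length; the fingertips stand 14 mm ahead of it and the grasp point (between the pads) lies 5 mm behind it; z points along the fingers, y is the line along which they close (so a half turn about z gives the same grasp; the last joint's range is limited). The gripper opens to 85 mm and grips with 20 to 120 N. Pads are 22 mm wide; open, the fingers measure 114 mm over their backs; the gripper's body (76 mm by 85 mm) begins 54 mm behind the grasp point. The pads swing forward as they close: fully open they stand 13 mm farther back than shut.
Start: joints at [-1.346, 0.411, -0.013, 1.596, 0.006, 1.134, -0.082], TCP at [0.18, 0.598, 0.245] pointing down, gripper open.
Joint ranges: [-2.95, 2.95], [-0.29, 1.99], [-1.47, 1.44], [0.14, 2.54], [-1.03, 4.17], [0.13, 1.85], [-2.86, 2.86]. Speed limits (rad/s): [2.39, 2.39, 3.01, 3.01, 3.14, 3.14, 3.14].

### API

Orientations are given as a 3x3 rotation matrix whose columns are the frame's x, y, z axes.
In Python, from bench import read_state, eyes, job gives the robot as it stands.
- The arm moves only by the tool apply_moves, never from a script. Its argument "moves" is a list of rows, each a list of 7 numbers: the closure in counts, from 0 (fully open) to 255 (shut), then the shift along the tool's x, y, z in mm, then the turn, a rotation vector about the tool's x, y, z in rad. In form: [[claw, x, y, z, rx, ry, rz], ...]. A call has 1 to 20 rows; each row shifts and turns the commanded pose from where the row before left it, along the tool's axes as they then stand; what a row does not reach is not made up. A row lasts 1/10 s, in which the tool goes at most 50 mm and 8.59 degrees, less where a joint would pass 70% of its speed; a pose out of reach is approached as far as the arm can. A call with a gripper value outside its range is refused whole. The fingers move at their own pace and stop on an object; "squeeze" is the grip in N (left out, the last holds). Time passes only in rows, so rows that do not move let the fingers close. It gives the time, the measured TCP pose, the force and the opening at its end, in the units of the state.
- read_state(): the state, without advancing time (a new reading comes with each control period).
- eyes.snapshot(name): name is "side" or "top"; returns the picture (400x640x3 uint8, red, green, blue); there is no depth.
- eyes.camera_model(name): a dict with "intrinsics" (3x3 intrinsics, pixels), "dist_coeffs" ([k1, k2, p1, p2, k3] as OpenCV has them; the pictures are not rectified), "rvec" (rotation vector, rad) and "tvec" (3), from world to camera coordinates, as OpenCV has them. Camera axes: x right, y down, z forward; pixel columns grow to the right and rows downward; lengths in m; the calibration is good to about 2 mm. A picture is of the moment at which its call begins. camera_model takes no time and is no camera call.
- job.finish_job(): hands the job in, once; it reports no verdict.
The state is a dict: "time_s": time; "q": joint angles; "dq": joint speeds; "tau": joint torques, N m; "tool_pos": TCP position; "orientation": TCP orientation; "contact_force": force on the tool from outside, world axes, zero at the start; "wrist_torque": the same for the moment, N m; "opening": finger opening in m.
Only numpy, scipy, OpenCV 4.12 (cv2) and the standard library are available. Lean on these libraries where they do the work, as an engineer would, in place of code of your own. Each camera call takes 0.05 s, during which the arm holds its last target. There are 200 camera calls.

## Working session

There is one attempt and no reset: what is moved stays moved. The work goes in short steps, Python scripts to look and compute and a tool call to move; the robot and the scene stay as the last step left them, time stands still between calls to the robot, and variables do not carry over. Pictures are saved under pics/ and viewed, on a budget of 10 in all, crops included, one or two more only if the job needs it, and the job is handed in when it is done.

Besides the shell and the picture viewer there is one more tool, called after ">>>" as name(argument=value, ...), one argument or row to a line, values as JSON. apply_moves: Moves the arm, as the interface text tells. Its arguments: {"type":"object","properties":{"moves":{"type":"array"},"squeeze":{"type":"number"}},"required":["moves"]}

```bash
mkdir -p pics; cat > h.py <<'E'
import numpy as np, cv2
from bench import read_state, eyes, job
def cam(n):
    m=eyes.camera_model(n); return [np.array(m[k],float) for k in("intrinsics","dist_coeffs","rvec","tvec")]
def ray(n,px):
    K,d,r,t=cam(n); R=cv2.Rodrigues(r)[0]
    u=cv2.undistortPoints(np.array(px,float).reshape(-1,1,2),K,d).reshape(-1,2)
    D=np.c_[u,np.ones(len(u))]@R; return -R.T@t.ravel(),D
def onplane(n,px,z):
    o,D=ray(n,px); return o+D*((z-o[2])/D[:,2])[:,None]
def proj(n,P):
    K,d,r,t=cam(n); return cv2.projectPoints(np.array(P,float).reshape(-1,1,3),r,t,K,d)[0].reshape(-1,2)
def shot(n,f):
    im=eyes.snapshot(n); cv2.imwrite("pics/"+f,im[...,::-1]); return im
def st():
    s=read_state(); print({k:np.round(s[k],4).tolist() for k in("time_s","q","tool_pos","orientation","contact_force","opening")}); return s
E
python3 - <<'E'
from h import *
for n in("top","side"): shot(n,n+"0.png"); print(n,np.round(ray(n,[[320,200]]),3))
st()
E
```

```text
Traceback (most recent call last):
ValueError: setting an array element with a sequence. The requested array has an inhomogeneous shape after 1 dimensions. The detected shape was (2,) + inhomogeneous part.
```

View pics/top0.png

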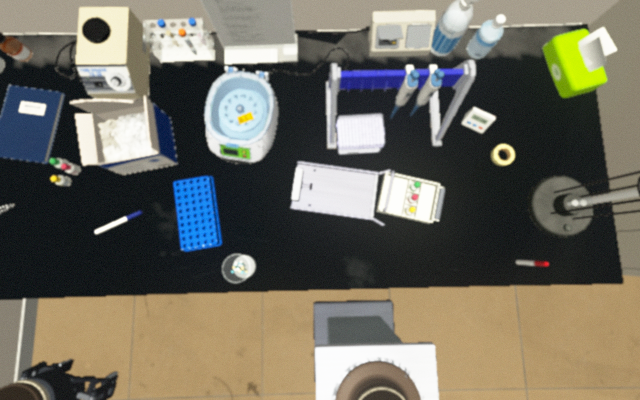

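The top view shows the tray at about (412,197) with its nose to the left, and the station at about (337,190).

```bash
python3 - <<'E'
from h import *
im=shot("side","side0.png")
for n in("top","side"):
    o,D=ray(n,[[320,200]]); print(n,o.round(3),D.round(3), proj(n,[[0,0,0],[.5,0,0],[.5,.3,0],[.5,-.3,0]]).round(0).tolist())
im=cv2.imread("pics/top0.png")
c=im[145:240,275:455]; cv2.imwrite("pics/topc.png",cv2.resize(c,None,fx=4.4,fy=4.4,interpolation=cv2.INTER_CUBIC))
st()
E
```

```text
top [0.407 0.138 1.044] [[ 0.129 -0.001 -0.992]] [[377.0, 407.0], [369.0, 214.0], [262.0, 217.0], [476.0, 212.0]]
side [ 0.516 -0.583  1.068] [[ 0.053  0.579 -0.814]] [[104.0, 261.0], [292.0, 254.0], [290.0, 168.0], [295.0, 369.0]]
{'time_s': 0.1, 'q': [-1.3462, 0.4119, -0.0127, 1.5969, 0.0056, 1.1343, -0.0822], 'tool_pos': [0.1803, 0.598, 0.2445], 'orientation': [[-0.9574, 0.2886, -0.0003], [0.2886, 0.9574, -0.0015], [-0.0001, -0.0015, -1.0]], 'contact_force': [-0.7145, -0.1083, -0.1803], 'opening': 0.0854}
```

View pics/side0.png

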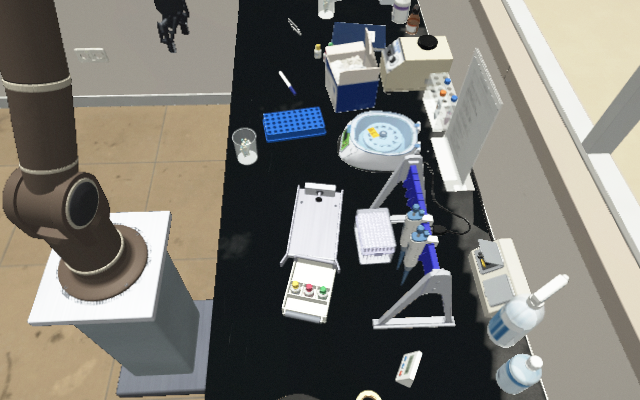

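View pics/topc.png

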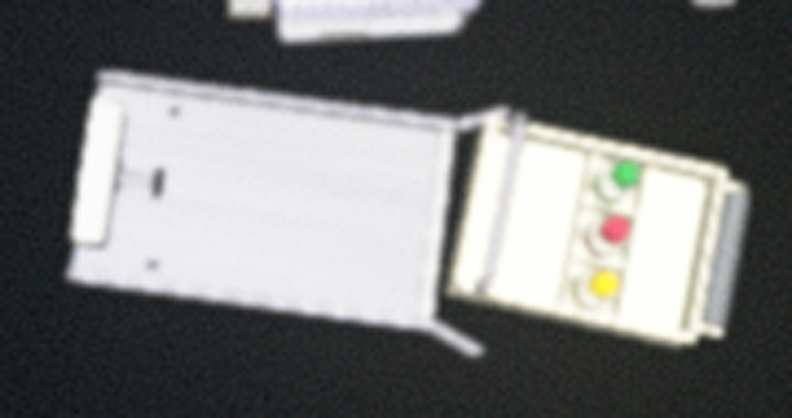

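Side view: the station runs from about (320,190) to (310,265), with the tray at (312,290) below it. Crop: the handle bar runs from (518,115) to (484,290), the grey roller is at (735,255), the rubber buffer is at (157,183), and the sill is at about (450,220).

```bash
python3 - <<'E'
from h import *
im=cv2.imread("pics/top0.png").astype(int)
for y,xs in((197,range(370,448,1)),(187,range(290,400,3))):
    print(y,[(x,*im[y,x][::-1].tolist()) for x in xs])
hsv=cv2.cvtColor(im.astype('uint8'),cv2.COLOR_BGR2HSV)
roi=np.zeros(im.shape[:2],bool); roi[150:235,280:450]=1
for nm,lo,hi in(("g",50,75),("y",22,34),("r",165,179)):
    m=roi&(hsv[...,0]>=lo)&(hsv[...,0]<=hi)&(hsv[...,1]>130)&(hsv[...,2]>100)
    yy,xx=np.nonzero(m); p=[[xx.mean(),yy.mean()]]; print(nm,m.sum(),np.round(p,1),onplane("top",p,.056).round(4))
E
```

```text
197 [(370, 235, 234, 237), (371, 236, 235, 236), (372, 238, 238, 239), (373, 244, 243, 243), (374, 237, 238, 237), (375, 191, 193, 187), (376, 100, 102, 100), (377, 50, 52, 53), (378, 79, 82, 72), (379, 138, 137, 121), (380, 212, 210, 188), (381, 251, 250, 239), (382, 254, 254, 250), (383, 254, 254, 251), (384, 254, 254, 250), (385, 252, 252, 245), (386, 240, 240, 232), (387, 227, 227, 225), (388, 225, 224, 226), (389, 236, 235, 230), (390, 251, 250, 243), (391, 254, 254, 251), (392, 254, 254, 252), (393, 254, 254, 252), (394, 254, 254, 252), (395, 254, 254, 251), (396, 254, 254, 251), (397, 254, 254, 251), (398, 254, 254, 252), (399, 254, 254, 252), (400, 254, 254, 252), (401, 254, 254, 252), (402, 254, 254, 251), (403, 254, 253, 248), (404, 247, 246, 234), (405, 231, 229, 213), (406, 232, 231, 213), (407, 229, 226, 209), (408, 220, 216, 201), (409, 228, 226, 210), (410, 229, 216, 203), (411, 209, 166, 160), (412, 210, 114, 119), (413, 232, 99, 117), (414, 244, 108, 133), (415, 246, 110, 132), (416, 244, 116, 138), (417, 237, 146, 150), (418, 232, 199, 184), (419, 246, 246, 233), (4
[... 856 characters left out ...]
 235, 238), (326, 236, 235, 238), (329, 237, 237, 240), (332, 236, 234, 237), (335, 235, 233, 236), (338, 235, 234, 237), (341, 234, 234, 236), (344, 234, 233, 235), (347, 232, 230, 234), (350, 231, 230, 233), (353, 232, 231, 234), (356, 234, 232, 235), (359, 232, 231, 233), (362, 234, 233, 235), (365, 234, 233, 236), (368, 237, 235, 237), (371, 234, 233, 237), (374, 238, 239, 237), (377, 110, 112, 111), (380, 78, 77, 72), (383, 249, 247, 238), (386, 254, 254, 251), (389, 230, 229, 227), (392, 250, 249, 242), (395, 254, 254, 251), (398, 254, 254, 251)]
g 9 [[417. 184.]] [[ 0.5736 -0.1254  0.056 ]]
y 21 [[412. 209.]] [[ 0.5063 -0.108   0.056 ]]
r 12 [[414.4 196.8]] [[ 0.5391 -0.1164  0.056 ]]
```

```bash
cat > meas.py <<'E'
from h import *
def edge(a,th):  # first subpixel crossing of th along a
    for i in range(len(a)-1):
        if (a[i]-th)*(a[i+1]-th)<=0 and a[i]!=a[i+1]: return i+(th-a[i])/(a[i+1]-a[i])
    return np.nan
def fit(P):
    P=np.array(P); P=P[~np.isnan(P).any(1)]
    for _ in range(3):
        vx,vy,cx,cy=cv2.fitLine(P.astype('f4'),cv2.DIST_HUBER,0,.01,.01).ravel()
        r=abs((P[:,0]-cx)*vy-(P[:,1]-cy)*vx); P=P[r<max(.4,2*np.median(r))]
    return np.array([cx,cy]),np.array([vx,vy]),len(P),r.mean()
def wline(P,z,n="top"):
    c,v,k,r=fit(P); W=onplane(n,[c-20*v,c+20*v],z); d=W[1]-W[0]; d/=np.linalg.norm(d)
    if d[1]<0:d=-d
    return W.mean(0)[:2],d[:2],k,r
E
python3 - <<'E'
from meas import *
g=cv2.imread("pics/top0.png").astype(float).mean(2)
deg=lambda d:np.degrees(np.arctan2(d[1],d[0])).round(2)
col=lambda xs,y0,y1,s:[(x,y0+s*edge(g[y0:y1:s,x],130)) for x in xs]
L={}
L["st_up"]=wline(col(range(302,374),150,180,1),.024)
L["st_lo"]=wline(col(range(297,370),235,195,-1),0.0)
L["tr_up"]=wline(col(range(400,436),155,190,1),.038)
L["tr_lo"]=wline(col(range(385,428),235,200,-1),0.0)
L["sill_out"]=wline([(370+edge(g[y,370:379],140),y) for y in range(178,214)],.010)
L["back_out"]=wline([(284+edge(g[y,284:300],130),y) for y in range(172,198)],.04)
w=lambda seg,b:(np.clip(b-seg,0,None)*np.arange(len(seg))).sum()/max(np.clip(b-seg,0,None).sum(),1e-9)
L["handle"]=wline([(x0:=int(round(391.5-(y-171)*.19))-4, (x0+w(g[y,x0:x0+9],245),y))[1] for y in range(178,206)],.062)
im=cv2.imread("pics/top0.png").astype(float)
for k,(c,d,n,r) in L.items(): print(k,c.round(4),deg(d),n,round(r,2))
# roller: not-yellow grey
b=im[...,0]-im[...,2]; m=np.zeros(g.shape,bool); m[180:225,434:448]=((b>-2)&(g>110)&(g<215))[180:225,434:448]
m=m.astype('uint8'); n,lab,s,c=cv2.connectedComponentsWithStats(m); i=1+s[1:,4].argmax(); yy,xx=np.nonzero(lab==i)
P=np.c_[xx,yy].astype('f4'); r=cv2.minAreaRect(P); print("roller",s[i],c[i],r,onplane("top",[c[i],r[0]],.036).round(4).tolist())
W=onplane("top",cv2.boxPoints(r),.036); print(W.round(4).tolist())
for y in(168,170,172,174,206,208,210,212,214): print(y,g[y,378:400].astype(int).tolist())
print("buf");
for y in range(182,193): print(y,g[y,296:318].astype(int).tolist())
E
```

```text
st_up [0.6647 0.0693] 98.04 46 1.14
st_lo [0.5016 0.1013] 80.58 73 0.08
tr_up [ 0.5949 -0.1342] 75.49 36 0.05
tr_lo [ 0.4897 -0.0934] 75.57 43 0.07
sill_out [ 0.5517 -0.0198] 170.58 36 0.07
back_out [0.5847 0.2113] 170.86 26 0.08
handle [ 0.5576 -0.0485] 165.44 28 0.06
roller [435 189  10  30 142] [439.66901408 203.4084507 ] ((439.73077392578125, 203.3461456298828), (4.706787109375, 29.809654235839844), 11.309932708740234) [[0.5219, -0.1891, 0.036], [0.5221, -0.1893, 0.036]]
[[0.4838, -0.1724, 0.036], [0.5636, -0.1939, 0.036], [0.5608, -0.2063, 0.036], [0.481, -0.1847, 0.036]]
168 [38, 44, 40, 50, 42, 44, 47, 47, 50, 62, 71, 73, 60, 51, 43, 43, 43, 42, 43, 48, 42, 42]
170 [52, 55, 67, 78, 86, 103, 126, 151, 177, 193, 201, 185, 144, 100, 97, 97, 78, 50, 48, 43, 43, 43]
172 [161, 172, 201, 207, 199, 194, 203, 224, 243, 241, 228, 199, 161, 151, 166, 173, 140, 111, 100, 86, 70, 53]
174 [169, 147, 144, 128, 105, 103, 144, 208, 239, 235, 212, 185, 178, 187, 211, 216, 208, 227, 235, 231, 220, 210]
206 [203, 247, 252, 253, 253, 252, 243, 228, 224, 231, 248, 253, 253, 253, 253, 253, 253, 253,
[... 1039 characters left out ...]
 237, 237]
187 [250, 251, 249, 241, 200, 163, 198, 222, 226, 227, 228, 226, 213, 175, 115, 132, 204, 233, 238, 238, 236, 238]
188 [251, 250, 249, 237, 197, 181, 212, 231, 234, 232, 234, 233, 227, 182, 129, 149, 207, 234, 239, 239, 238, 237]
189 [250, 250, 248, 235, 202, 201, 228, 234, 233, 235, 235, 234, 229, 198, 165, 186, 224, 235, 236, 238, 236, 237]
190 [250, 250, 247, 230, 202, 215, 232, 235, 235, 235, 236, 234, 232, 221, 211, 218, 231, 234, 235, 234, 236, 236]
191 [250, 250, 246, 225, 200, 222, 234, 236, 236, 237, 235, 235, 234, 234, 231, 231, 235, 233, 233, 233, 235, 235]
192 [250, 250, 244, 220, 207, 227, 234, 236, 237, 235, 237, 237, 237, 236, 236, 236, 236, 236, 235, 235, 234, 234]
```

```bash
python3 - <<'E'
from meas import *
g=cv2.imread("pics/top0.png").astype(float).mean(2)
P=[]
for x in range(302,374):
    y0=int(163.5+(x-302)*.13)  # ~4px above wall edge
    P.append((x,y0-3+edge(g[y0-3:y0+8,x],130)))
print([round(p[1],1) for p in P[::6]])
c,d,n,r=wline(P,.024); print(c,np.degrees(np.arctan2(d[1],d[0])),n,r)
a=np.radians(80.58); u=np.array([np.cos(a),np.sin(a)]); nn=np.array([u[1],-u[0]])
print("up n",c@nn)
for nm,px,z in(("bufface",[311.9,186.5],.027),("bufface",[312.2,185],.030),("blockface",[301.8,184],.04),("sill_in_guess",[373,197],.014)):
    w=onplane("top",[px],z)[0][:2]; print(nm,w.round(4),"u",(w@u).round(4),"n",(w@nn).round(4))
E
```

```text
[np.float64(160.8), np.float64(161.7), np.float64(162.6), np.float64(163.5), np.float64(164.2), np.float64(164.8), np.float64(165.8), np.float64(166.7), np.float64(167.6), np.float64(168.4), np.float64(169.1), np.float64(169.7)]
[0.63670006 0.09156415] 80.7802653516342 72 0.06622566228942511
up n 0.613127886720435
bufface [0.578  0.1585] u 0.2509 n 0.5443
bufface [0.5817 0.1575] u 0.2506 n 0.5481
blockface [0.5834 0.1857] u 0.2787 n 0.5452
sill_in_guess [ 0.5466 -0.0115] u 0.0781 n 0.5411
```

>>> apply_moves(
  moves=[
    [142,-34,-32,0,0,0,0],
    [142,-34,-32,0,0,0,0],
    [142,-34,-32,0,0,0,0],
    [142,-34,-32,0,0,0,0],
    [142,-34,-32,0,0,0,0],
    [142,-34,-32,0,0,0,0],
    [142,-34,-32,0,0,0,0],
    [142,-34,-32,0,0,0,0],
    [142,-34,-32,0,0,0,0],
    [142,-34,-32,0,0,0,0],
    [142,-34,-32,0,0,0,0],
    [142,-34,-32,0,0,0,0],
    [142,-34,-32,10,0,0,0],
    [142,-34,-32,20,0,0,0],
    [142,-34,-32,20,0,0,0],
    [142,-34,-32,20,0,0,-0.04],
    [142,0,0,0,0,0,0],
  ],
  squeeze=40,
)

```text
time_s: 1.8
tool_pos: [0.5525, -0.0539, 0.1734]
orientation: [[-0.967, 0.257, -0.003], [0.257, 0.967, -0.004], [0.002, -0.005, -1.0]]
contact_force: [-0.2, -1.6, 0.2]
opening: 0.0376
```

```bash
python3 - <<'E'
from h import *
st()
E
```

```text
{'time_s': 1.8, 'q': [-0.3091, 0.384, 0.408, 1.8682, -0.1811, 0.9291, 1.493], 'tool_pos': [0.5525, -0.0539, 0.1734], 'orientation': [[-0.9665, 0.2566, -0.0032], [0.2566, 0.9665, -0.0042], [0.002, -0.0048, -1.0]], 'contact_force': [-0.2214, -1.5925, 0.2114], 'opening': 0.0376}
```

>>> apply_moves(
  moves=[
    [142,-5,6.5,10,0,0,0],
    [142,0,0,20,0,0,0],
    [142,0,0,20,0,0,0],
    [142,0,0,20,0,0,0],
    [142,0,0,15,0,0,0],
    [142,0,0,10,0,0,0],
    [142,0,0,10,0,0,0],
    [142,0,0,9,0,0,0],
    [142,0,0,0,0,0,0],
    [142,0,0,0,0,0,0],
  ],
)

```text
time_s: 2.8
tool_pos: [0.559, -0.0418, 0.0624]
orientation: [[-0.968, 0.25, 0.0], [0.25, 0.968, 0.0], [-0.0, 0.0, -1.0]]
contact_force: [-0.2, -0.2, 1.1]
opening: 0.038
```

```bash
python3 - <<'E'
from h import *
im=shot("side","s1.png"); cv2.imwrite("pics/s1c.png",cv2.resize(im[150:340,230:400,::-1],None,fx=3.1,fy=3.1,interpolation=cv2.INTER_CUBIC)); st()
E
```

```text
{'time_s': 2.85, 'q': [-0.2672, 0.5443, 0.3396, 1.936, -0.2698, 0.7044, 1.5518], 'tool_pos': [0.5592, -0.0419, 0.0626], 'orientation': [[-0.9682, 0.2502, 0.0007], [0.2502, 0.9682, 0.0001], [-0.0007, 0.0002, -1.0]], 'contact_force': [-0.5106, 0.1296, 0.4277], 'opening': 0.0381}
```

View pics/s1c.png

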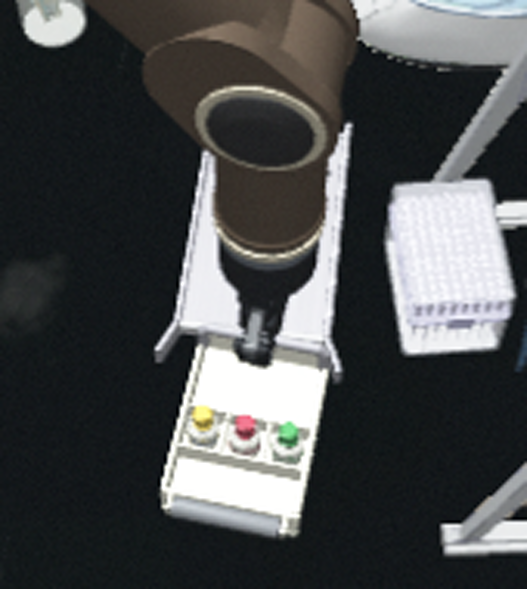

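The gripper is over the middle of the nose at about (258,340) in the crop, and the bottles are clear of it. It is 7 mm too far forward, so I correct that and grip.

>>> apply_moves(
  moves=[
    [142,0,-4,0,0,0,0],
    [142,0,-3,3,0,0,0],
    [142,0,0,0,0,0,0],
    [200,0,0,0,0,0,0],
    [230,0,0,0,0,0,0],
    [255,0,0,0,0,0,0],
    [255,0,0,0,0,0,0],
    [255,0,0,0,0,0,0],
  ],
  squeeze=40,
)

```text
time_s: 3.65
tool_pos: [0.5572, -0.0486, 0.0593]
orientation: [[-0.968, 0.25, 0.0], [0.25, 0.968, 0.0], [-0.0, 0.0, -1.0]]
contact_force: [-0.3, 0.7, 1.7]
opening: 0.0086
```

>>> apply_moves(
  moves=[
    [255,0,-1,-3,0,0,0],
    [255,0,-1,-3,0,0,0],
    [255,0,-1,-3,0,0,0],
    [255,0,-1,-3,0,0,0],
    [255,0,-1,-3,0,0,0],
    [255,0,-1,-3,0,0,0],
    [255,0,-1,-3,0,0,0],
    [255,0,-1,-2,0,0,0],
    [255,0,0,0,0,0,0],
  ],
)

```text
time_s: 4.55
tool_pos: [0.5553, -0.0566, 0.0826]
orientation: [[-0.968, 0.25, 0.001], [0.25, 0.968, -0.0], [-0.001, 0.0, -1.0]]
contact_force: [0.1, -0.5, -5.7]
opening: 0.0084
```

>>> apply_moves(
  moves=[
    [255,2,0,0,0,0,-0.01],
    [255,2,0,0,0,0,-0.01],
    [255,2,0,0,0,0,-0.01],
    [255,2,0,0,0,0,-0.01],
    [255,2,0,0,0,0,-0.01],
    [255,2,0,0,0,0,-0.01],
    [255,0,0,0,0,0,-0.01],
    [255,0,0,0,0,0,-0.01],
    [255,0,0,0,0,0,-0.01],
    [255,0,0,0,0,0,0],
  ],
)

```text
time_s: 5.55
tool_pos: [0.5435, -0.0537, 0.0822]
orientation: [[-0.987, 0.162, 0.0], [0.162, 0.987, 0.0], [-0.0, 0.0, -1.0]]
contact_force: [0.8, -0.1, -4.7]
opening: 0.0083
```

```bash
python3 - <<'E'
from h import *
im=shot("top","t2.png"); cv2.imwrite("pics/t2c.png",cv2.resize(im[145:240,275:455,::-1],None,fx=4.4,fy=4.4,interpolation=cv2.INTER_CUBIC)); st()
E
```

```text
{'time_s': 5.6, 'q': [-0.2436, 0.4922, 0.3307, 1.9601, -0.2334, 0.7257, 1.6342], 'tool_pos': [0.5435, -0.0537, 0.0822], 'orientation': [[-0.9868, 0.162, 0.0], [0.162, 0.9868, 0.0001], [-0.0, 0.0001, -1.0]], 'contact_force': [-0.4975, 0.2972, -5.701], 'opening': 0.0083}
```

View pics/t2c.png

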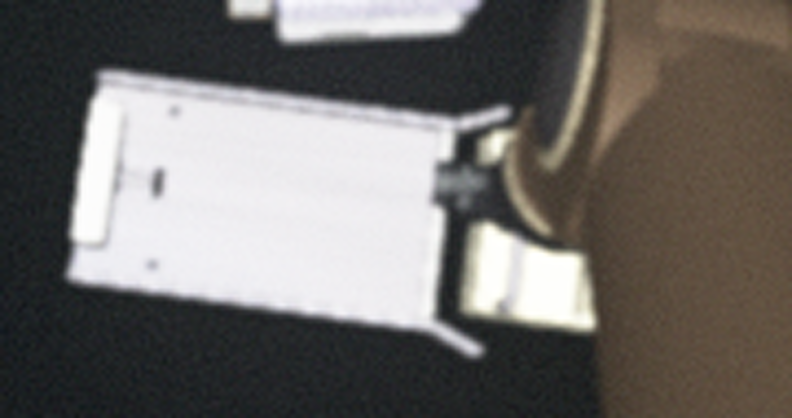

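The nose is up and the tray has turned. The nose edge is at (475,220)–(460,310) in the crop, and the gripper is at (465,185). I'll check the heading from the roller in the side view.

```bash
cat >> meas.py <<'E'
def roller_side(f,z=.034):
    im=cv2.imread("pics/"+f).astype(float); g=im.mean(2); b=im[...,0]-im[...,2]
    m=np.zeros(g.shape,'uint8'); m[235:335,265:350]=((b>-3)&(g>110)&(g<222))[235:335,265:350]
    return im,g,m
E
python3 - <<'E'
from meas import *
shot("side","s2.png")
for f in("s1.png","s2.png"):
    im,g,m=roller_side(f)
    n,lab,s,c=cv2.connectedComponentsWithStats(m)
    for i in range(1,n):
        if s[i,4]<40: continue
        yy,xx=np.nonzero(lab==i); r=cv2.minAreaRect(np.c_[xx,yy].astype('f4')); print(f,s[i],np.round(r[0],1),np.round(r[1],1),round(r[2],1))
        B=cv2.boxPoints(r); B=B[B[:,0].argsort()]; e=[B[:2].mean(0),B[2:].mean(0)]; W=onplane("side",e,.036); d=W[1]-W[0]
        print("   centre",W.mean(0).round(4),"len",np.linalg.norm(d).round(4),"heading",np.degrees(np.arctan2(d[1],d[0])).round(2)+90)
E
```

```text
s1.png [280 235  36  28 173] [297.5 248.5] [27. 35.] 90.0
   centre [ 0.515  -0.0035  0.036 ] len 0.0923 heading 87.8
s1.png [318 235  22  35 100] [328.2 252.3] [34.  20.8] 88.2
   centre [ 0.5951 -0.0181  0.036 ] len 0.0546 heading 89.91
s1.png [285 310  36  13 213] [302.8 316. ] [36.1  5.9] 11.9
   centre [ 0.5228 -0.1885  0.036 ] len 0.0868 heading 75.44
s2.png [280 235  33  29 154] [298.7 253.2] [29.  29.5] 21.8
   centre [ 0.5176 -0.0175  0.036 ] len 0.0777 heading 63.53
s2.png [314 235  26  35 105] [326.2 252.4] [34.  24.7] 88.2
   centre [ 0.5899 -0.0181  0.036 ] len 0.065 heading 89.91
s2.png [284 312  37  10 219] [302.1 316.5] [36.3  6.4] 6.7
   centre [ 0.5212 -0.1897  0.036 ] len 0.0872 heading 80.78
```

>>> apply_moves(
  moves=[
    [255,0,4,0,0,0,0],
    [255,0,4,0,0,0,0],
    [255,0,4,0,0,0,0],
    [255,0,4,0,0,0,0],
    [255,0,4,0,0,0,0],
    [255,0,4,0,0,0,0],
    [255,0,4,0,0,0,0],
    [255,0,4,0,0,0,0],
    [255,0,0,0,0,0,0],
    [255,0,0,0,0,0,0],
  ],
)

```text
time_s: 6.65
tool_pos: [0.5486, -0.0221, 0.0822]
orientation: [[-0.987, 0.162, -0.0], [0.162, 0.987, -0.0], [-0.0, -0.0, -1.0]]
contact_force: [-0.2, -0.1, -3.9]
opening: 0.0088
```

>>> apply_moves(
  moves=[
    [255,0,0.5,1,0,0,0],
    [255,0,0.5,1,0,0,0],
    [255,0,0.5,1,0,0,0],
    [255,0,0.5,1,0,0,0],
    [255,0,0.5,1,0,0,0],
    [255,0,0.5,0.5,0,0,0],
    [255,0,0.5,0.5,0,0,0],
    [255,0,0,0,0,0,0],
  ],
)

```text
time_s: 7.45
tool_pos: [0.5491, -0.0186, 0.0761]
orientation: [[-0.987, 0.162, -0.0], [0.162, 0.987, 0.0], [0.0, 0.0, -1.0]]
contact_force: [-0.4, 0.0, -4.6]
opening: 0.0085
```

>>> apply_moves(
  moves=[
    [255,0,0.3,0.5,0,0,0],
    [255,0,0.3,0.5,0,0,0],
    [255,0,0.3,0.5,0,0,0],
    [255,0,0.3,0.5,0,0,0],
    [255,0,0,0,0,0,0],
  ],
)

```text
time_s: 7.95
tool_pos: [0.5493, -0.0174, 0.0741]
orientation: [[-0.987, 0.162, -0.0], [0.162, 0.987, 0.0], [0.0, 0.0, -1.0]]
contact_force: [-0.1, -0.3, -4.9]
opening: 0.0084
```

>>> apply_moves(
  moves=[
    [255,0,0.2,0.5,0,0,0],
    [255,0,0.2,0.5,0,0,0],
    [255,0,0,0,0,0,0],
  ],
)

```text
time_s: 8.25
tool_pos: [0.5495, -0.0172, 0.0734]
orientation: [[-0.987, 0.162, 0.0], [0.162, 0.987, 0.0], [-0.0, 0.0, -1.0]]
contact_force: [-0.7, 0.6, -3.6]
opening: 0.0083
```

>>> apply_moves(
  moves=[
    [255,0,0.2,0.5,0,0,0],
    [255,0,0,0,0,0,0],
  ],
)

```text
time_s: 8.45
tool_pos: [0.5496, -0.017, 0.0733]
orientation: [[-0.987, 0.162, 0.0], [0.162, 0.987, 0.0], [-0.0, 0.0, -1.0]]
contact_force: [-2.9, -0.9, 4.4]
opening: 0.0081
```

>>> apply_moves(
  moves=[
    [255,0,0.2,0.5,0,0,0],
    [255,0,0,0,0,0,0],
  ],
)

```text
time_s: 8.65
tool_pos: [0.5496, -0.0169, 0.0732]
orientation: [[-0.987, 0.162, 0.0], [0.162, 0.987, 0.0], [-0.0, 0.0, -1.0]]
contact_force: [-5.8, -0.1, 9.3]
opening: 0.0082
```

>>> apply_moves(
  moves=[
    [255,0,0,-0.5,0,0,0],
    [255,0,0,-0.3,0,0,0],
    [255,0,0,0,0,0,0],
  ],
)

```text
time_s: 8.95
tool_pos: [0.5495, -0.0168, 0.0733]
orientation: [[-0.987, 0.162, 0.0], [0.162, 0.987, 0.0], [-0.0, 0.0, -1.0]]
contact_force: [-3.8, -0.4, 6.1]
opening: 0.0085
```

>>> apply_moves(
  moves=[
    [255,0,0,-0.5,0,0,0],
    [255,0,0,0,0,0,0],
    [220,0,0,0,0,0,0],
    [180,0,0,0,0,0,0],
    [150,0,0,0,0,0,0],
    [142,0,0,0,0,0,0],
    [142,0,0,0,0,0,0],
  ],
)

```text
time_s: 9.65
tool_pos: [0.5496, -0.0166, 0.0736]
orientation: [[-0.987, 0.162, 0.0], [0.162, 0.987, 0.0], [-0.0, 0.0, -1.0]]
contact_force: [0.0, -0.2, 0.4]
opening: 0.038
```

>>> apply_moves(
  moves=[
    [142,0,0,-5,0,0,0],
    [142,0,0,-10,0,0,0],
    [142,0,0,-20,0,0,0],
    [142,0,0,-25,0,0,0],
    [142,0,0,-30,0,0,0],
    [142,0,0,-20,0,0,0],
    [142,0,0,0,0,0,0],
  ],
)

```text
time_s: 10.35
tool_pos: [0.5514, -0.0169, 0.1874]
orientation: [[-0.987, 0.162, 0.006], [0.162, 0.987, 0.001], [-0.006, 0.002, -1.0]]
contact_force: [0.2, 0.4, -0.3]
opening: 0.0377
```

```bash
python3 - <<'E'
from meas import *
im=shot("side","s3.png"); cv2.imwrite("pics/s3c.png",cv2.resize(im[170:340,240:380,::-1],None,fx=3.5,fy=3.5,interpolation=cv2.INTER_CUBIC)); st()
im,g,m=roller_side("s3.png")
n,lab,s,c=cv2.connectedComponentsWithStats(m)
for i in range(1,n):
    if s[i,4]<40: continue
    yy,xx=np.nonzero(lab==i); r=cv2.minAreaRect(np.c_[xx,yy].astype('f4'))
    B=cv2.boxPoints(r); B=B[B[:,0].argsort()]; e=[B[:2].mean(0),B[2:].mean(0)]; W=onplane("side",e,.036); d=W[1]-W[0]
    print(s[i],"centre",W.mean(0).round(4),"len",np.linalg.norm(d).round(4),"heading",np.degrees(np.arctan2(d[1],d[0])).round(2)+90)
E
```

```text
{'time_s': 10.4, 'q': [-0.3567, 0.3549, 0.3807, 1.8705, -0.1612, 0.9422, 1.5051], 'tool_pos': [0.5504, -0.0167, 0.1856], 'orientation': [[-0.9868, 0.1621, 0.0036], [0.1621, 0.9868, 0.0007], [-0.0035, 0.0013, -1.0]], 'contact_force': [-0.9899, -0.0809, -0.381], 'opening': 0.0378}
[280 235  54  28 155] centre [0.5347 0.0057 0.036 ] len 0.1441 heading 99.48
[332 235   8  35  46] centre [ 0.6134 -0.0181  0.036 ] len 0.018 heading 89.92
[287 299  35  10 197] centre [ 0.5268 -0.1567  0.036 ] len 0.0845 heading 80.23
```

View pics/s3c.png

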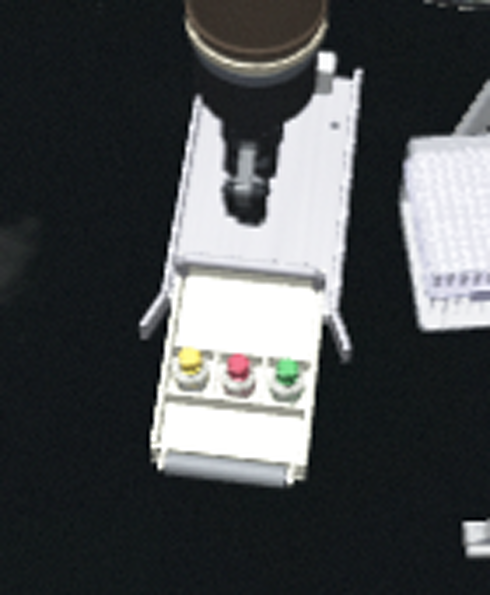

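The tray's nose rests on the sill, level and centred. The nose bar is at (250,275) in the crop, the bottles are upright, and the roller is at (230,470). Next I go behind the roller.

>>> apply_moves(
  moves=[
    [113,0,-37,0,0,0,0],
    [113,0,-37,0,0,0,0],
    [113,0,-37,0,0,0,0],
    [113,0,-36,0,0,0,0],
    [113,0,-36,0,0,0,0],
    [113,0,0,0,0,0,0.14],
    [113,0,0,0,0,0,0.14],
    [113,0,0,0,0,0,0.14],
    [113,0,0,0,0,0,0.14],
    [113,0,0,0,0,0,0.14],
    [113,0,0,0,0,0,0.14],
    [113,0,0,0,0,0,0.14],
    [113,0,0,0,0,0,0.14],
    [113,0,0,0,0,0,0.14],
    [113,0,0,0,0,0,0.14],
    [113,0,0,0,0,0,0.14],
    [113,0,0,0,0,0,0.03],
    [113,0,0,0,0,0,0],
    [113,0,0,0,0,0,0],
  ],
)

```text
time_s: 12.3
tool_pos: [0.5196, -0.1972, 0.1832]
orientation: [[0.158, 0.987, -0.001], [0.987, -0.158, 0.0], [-0.0, -0.001, -1.0]]
contact_force: [0.2, -0.5, 1.1]
opening: 0.0476
```

```bash
python3 - <<'E'
from h import *
st()
E
```

```text
{'time_s': 12.3, 'q': [-0.3319, 0.4484, 0.8128, 1.8758, -0.3877, 0.9831, 0.4929], 'tool_pos': [0.5196, -0.1972, 0.1832], 'orientation': [[0.1582, 0.9874, -0.0006], [0.9874, -0.1582, 0.0001], [-0.0, -0.0006, -1.0]], 'contact_force': [0.185, -0.4932, 1.0875], 'opening': 0.0476}
```

>>> apply_moves(
  moves=[
    [113,0,0,25,0,0,0],
    [113,0,0,25,0,0,0],
    [113,0,0,25,0,0,0],
    [113,0,0,25,0,0,0],
    [113,0,0,20,0,0,0],
    [113,0,0,15,0,0,0],
    [113,0,0,10,0,0,0],
    [113,0,0,6,0,0,0],
    [113,0,0,0,0,0,0],
    [113,0,0,0,0,0,0],
  ],
)

```text
time_s: 13.3
tool_pos: [0.5202, -0.1975, 0.0331]
orientation: [[0.161, 0.987, 0.001], [0.987, -0.161, -0.0], [-0.0, 0.001, -1.0]]
contact_force: [-0.7, 0.6, -0.8]
opening: 0.0476
```

```bash
python3 - <<'E'
from h import *
s=read_state(); p=s["tool_pos"]; print(np.round(p,4),"u",p[0]*.1633+p[1]*.9866,"n",p[0]*.9866-p[1]*.1633)
im=shot("side","s4.png"); cv2.imwrite("pics/s4c.png",cv2.resize(im[220:350,240:380,::-1],None,fx=4,fy=4,interpolation=cv2.INTER_CUBIC))
E
```

```text
[ 0.5202 -0.1975  0.0331] u -0.10992093831360132 n 0.5454822634463792
```

View pics/s4c.png

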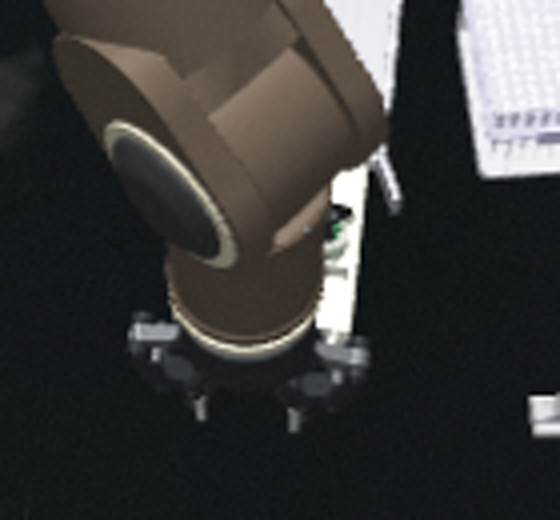

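The fingers straddle the tray's centre line behind the roller, with tips at (200,410) and (293,420) in the crop. I start the slow push.

>>> apply_moves(
  moves=[
    [113,4,0,1,0,0,0],
    [113,4,0,0,0,0,0],
    [113,3,0,0,0,0,0],
    [113,2,0,0,0,0,0],
    [113,2,0,0,0,0,0],
    [113,2,0,0,0,0,0],
    [113,2,0,0,0,0,0],
    [113,2,0,0,0,0,0],
    [113,2,0,0,0,0,0],
    [113,2,0,0,0,0,0],
    [113,3,0,0,0,0,0],
    [113,3,0,0,0,0,0],
  ],
)

```text
time_s: 14.55
tool_pos: [0.5248, -0.1673, 0.0316]
orientation: [[0.162, 0.987, 0.0], [0.987, -0.162, -0.001], [-0.001, 0.0, -1.0]]
contact_force: [-0.6, -3.6, 0.6]
opening: 0.0477
```

>>> apply_moves(
  moves=[
    [113,4,0,0,0,0,0],
    [113,4,0,0,0,0,0],
    [113,4,0,0,0,0,0],
    [113,4,0,0,0,0,0],
    [113,4,0,0,0,0,0],
    [113,4,0,0,0,0,0],
    [113,4,0,0,0,0,0],
    [113,4,0,0,0,0,0],
  ],
)

```text
time_s: 15.35
tool_pos: [0.53, -0.1349, 0.0315]
orientation: [[0.161, 0.987, 0.0], [0.987, -0.161, -0.0], [-0.0, 0.0, -1.0]]
contact_force: [-1.3, -5.7, 0.7]
opening: 0.0477
```

>>> apply_moves(
  moves=[
    [113,3,0,0,0,0,0],
    [113,3,0,0,0,0,0],
    [113,3,0,0,0,0,0],
    [113,3,0,0,0,0,0],
    [113,3,0,0,0,0,0],
    [113,3,0,0,0,0,0],
    [113,3,0,0,0,0,0],
    [113,3,0,0,0,0,0],
    [113,3,0,0,0,0,0],
    [113,3,0,0,0,0,0],
  ],
)

```text
time_s: 16.35
tool_pos: [0.5347, -0.1051, 0.0314]
orientation: [[0.161, 0.987, -0.0], [0.987, -0.161, 0.0], [0.0, -0.0, -1.0]]
contact_force: [-1.6, -2.4, -0.5]
opening: 0.0478
```

```bash
python3 - <<'E'
from h import *
s=read_state(); p=s["tool_pos"]; print(s["time_s"],np.round(p,4),"u",p[0]*.1633+p[1]*.9866,"n",p[0]*.9866-p[1]*.1633)
a=shot("side","s5.png"); b=shot("top","t5.png")
z=lambda im,y,x:cv2.resize(im[y:y+150,x:x+130,::-1],None,fx=3,fy=3,interpolation=cv2.INTER_CUBIC)
cv2.imwrite("pics/c5.png",np.hstack([z(a,185,245),z(b,120,320)]))
E
```

```text
16.35 [ 0.5347 -0.1051  0.0314] u -0.01641577382965502 n 0.5447520311033917
```

View pics/c5.png

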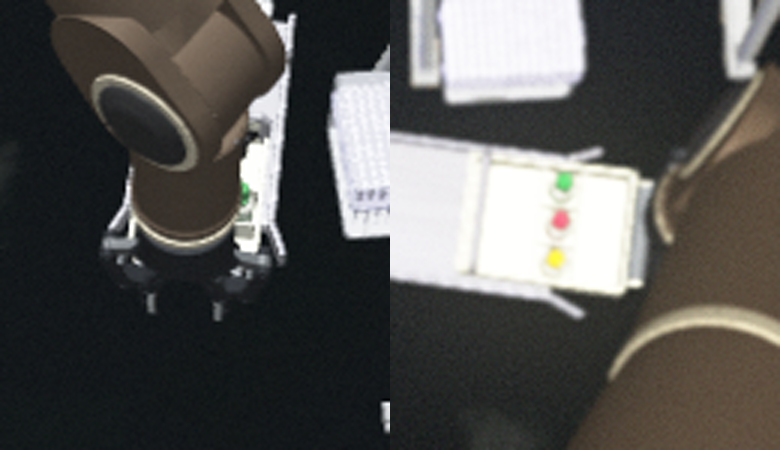

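Top crop: the tray is straight in the entry at (560,220), with the bottles upright and the roller at (640,230).

>>> apply_moves(
  moves=[
    [113,3,0,0,0,0,0],
    [113,3,0,0,0,0,0],
    [113,3,0,0,0,0,0],
    [113,3,0,0,0,0,0],
    [113,3,0,0,0,0,0],
    [113,3,0,0,0,0,0],
    [113,3,0,0,0,0,0],
    [113,3,0,0,0,0,0],
    [113,3,0,0,0,0,0],
    [113,3,0,0,0,0,0],
  ],
)

```text
time_s: 17.45
tool_pos: [0.5397, -0.0756, 0.0315]
orientation: [[0.161, 0.987, -0.0], [0.987, -0.161, 0.0], [0.0, -0.0, -1.0]]
contact_force: [-0.8, -3.2, -0.0]
opening: 0.0475
```

>>> apply_moves(
  moves=[
    [113,3,0,0,0,0,0],
    [113,3,0,0,0,0,0],
    [113,3,0,0,0,0,0],
    [113,3,0,0,0,0,0],
    [113,3,0,0,0,0,0],
    [113,3,0,0,0,0,0],
    [113,3,0,0,0,0,0],
    [113,3,0,0,0,0,0],
    [113,3,0,0,0,0,0],
    [113,3,0,0,0,0,0],
  ],
)

```text
time_s: 18.45
tool_pos: [0.5445, -0.046, 0.0315]
orientation: [[0.161, 0.987, -0.0], [0.987, -0.161, 0.0], [0.0, -0.0, -1.0]]
contact_force: [-0.0, -3.5, 0.0]
opening: 0.0475
```

```bash
cat > u.py <<'E'
from h import *
s=read_state(); p=s["tool_pos"]; print(s["time_s"],np.round(p,4),"u",p[0]*.1633+p[1]*.9866,"n",p[0]*.9866-p[1]*.1633,"F",s["contact_force"])
E
python3 u.py
```

```text
18.45 [ 0.5445 -0.046   0.0315] u 0.04352575144065277 n 0.5447327115385011 F [-0.02174745 -3.45793079  0.01421166]
```

>>> apply_moves(
  moves=[
    [113,2,0,0,0,0,0],
    [113,2,0,0,0,0,0],
    [113,2,0,0,0,0,0],
    [113,2,0,0,0,0,0],
    [113,2,0,0,0,0,0],
    [113,2,0,0,0,0,0],
    [113,2,0,0,0,0,0],
    [113,2,0,0,0,0,0],
  ],
)

```text
time_s: 19.25
tool_pos: [0.5471, -0.0305, 0.0315]
orientation: [[0.161, 0.987, 0.0], [0.987, -0.161, -0.0], [-0.0, 0.0, -1.0]]
contact_force: [-1.0, -3.3, 0.3]
opening: 0.0477
```

>>> apply_moves(
  moves=[
    [113,1,0,0,0,0,0],
    [113,1,0,0,0,0,0],
    [113,1,0,0,0,0,0],
    [113,1,0,0,0,0,0],
    [113,1,0,0,0,0,0],
  ],
)

```text
time_s: 19.75
tool_pos: [0.5479, -0.0255, 0.0315]
orientation: [[0.161, 0.987, -0.0], [0.987, -0.161, 0.0], [0.0, -0.0, -1.0]]
contact_force: [-1.0, -3.0, -0.2]
opening: 0.0479
```

```bash
python3 u.py
```

```text
19.75 [ 0.5479 -0.0255  0.0315] u 0.06428981064094733 n 0.5447122773996461 F [-1.00087273 -3.04612217 -0.17558318]
```

>>> apply_moves(
  moves=[
    [113,1,0,0,0,0,0],
    [113,1,0,0,0,0,0],
    [113,1,0,0,0,0,0],
    [113,1,0,0,0,0,0],
  ],
)

```text
time_s: 20.15
tool_pos: [0.5485, -0.0215, 0.0315]
orientation: [[0.161, 0.987, -0.0], [0.987, -0.161, 0.0], [-0.0, -0.0, -1.0]]
contact_force: [0.3, -3.2, -0.7]
opening: 0.0476
```

>>> apply_moves(
  moves=[
    [113,0.5,0,0,0,0,0],
    [113,0.5,0,0,0,0,0],
    [113,0.5,0,0,0,0,0],
    [113,0.5,0,0,0,0,0],
  ],
)

```text
time_s: 20.55
tool_pos: [0.5488, -0.0196, 0.0315]
orientation: [[0.161, 0.987, -0.0], [0.987, -0.161, 0.0], [0.0, -0.0, -1.0]]
contact_force: [-0.4, -2.9, 0.1]
opening: 0.0476
```

>>> apply_moves(
  moves=[
    [113,0.5,0,0,0,0,0],
    [113,0.5,0,0,0,0,0],
  ],
)

```text
time_s: 20.75
tool_pos: [0.549, -0.0186, 0.0315]
orientation: [[0.161, 0.987, 0.0], [0.987, -0.161, 0.0], [0.0, 0.0, -1.0]]
contact_force: [-0.8, -3.3, -0.1]
opening: 0.0474
```

>>> apply_moves(
  moves=[
    [113,0.5,0,0,0,0,0],
    [113,0.5,0,0,0,0,0],
    [113,0.5,0,0,0,0,0],
  ],
)

```text
time_s: 21.05
tool_pos: [0.5493, -0.0171, 0.0315]
orientation: [[0.161, 0.987, 0.0], [0.987, -0.161, 0.0], [0.0, 0.0, -1.0]]
contact_force: [-0.5, -4.5, 0.6]
opening: 0.0475
```

>>> apply_moves(
  moves=[
    [113,0.5,0,0,0,0,0],
    [113,0.5,0,0,0,0,0],
  ],
)

```text
time_s: 21.25
tool_pos: [0.5494, -0.0161, 0.0315]
orientation: [[0.161, 0.987, 0.0], [0.987, -0.161, 0.0], [0.0, 0.0, -1.0]]
contact_force: [-1.2, -4.6, -0.1]
opening: 0.047
```

>>> apply_moves(
  moves=[
    [113,0.5,0,0,0,0,0],
    [113,0.5,0,0,0,0,0],
  ],
)

```text
time_s: 21.45
tool_pos: [0.5495, -0.0157, 0.0315]
orientation: [[0.162, 0.987, -0.0], [0.987, -0.162, -0.001], [-0.001, 0.0, -1.0]]
contact_force: [-1.1, -6.0, -0.3]
opening: 0.0476
```

>>> apply_moves(
  moves=[
    [113,0.5,0,0,0,0,0],
  ],
)

```text
time_s: 21.55
tool_pos: [0.5495, -0.0156, 0.0316]
orientation: [[0.162, 0.987, -0.0], [0.987, -0.162, -0.001], [-0.001, 0.0, -1.0]]
contact_force: [-1.8, -7.1, -0.3]
opening: 0.0478
```

>>> apply_moves(
  moves=[
    [113,0.5,0,0,0,0,0],
  ],
)

```text
time_s: 21.65
tool_pos: [0.5495, -0.0154, 0.0315]
orientation: [[0.162, 0.987, -0.0], [0.987, -0.162, -0.001], [-0.001, 0.0, -1.0]]
contact_force: [-1.7, -7.8, 0.2]
opening: 0.0478
```

>>> apply_moves(
  moves=[
    [113,0.5,0,0,0,0,0],
    [113,0,0,0,0,0,0],
  ],
)

```text
time_s: 21.85
tool_pos: [0.5495, -0.0153, 0.0315]
orientation: [[0.162, 0.987, -0.0], [0.987, -0.162, -0.002], [-0.002, 0.0, -1.0]]
contact_force: [-0.5, -7.8, -0.0]
opening: 0.0476
```

>>> apply_moves(
  moves=[
    [113,0.5,0,0,0,0,0],
    [113,0.5,0,0,0,0,0],
  ],
)

```text
time_s: 22.05
tool_pos: [0.5496, -0.0149, 0.0316]
orientation: [[0.163, 0.987, -0.0], [0.987, -0.163, -0.002], [-0.002, 0.0, -1.0]]
contact_force: [-2.5, -10.0, 1.5]
opening: 0.0475
```

>>> apply_moves(
  moves=[
    [113,0.5,0,0,0,0,0],
    [113,0.5,0,0,0,0,0],
  ],
)

```text
time_s: 22.25
tool_pos: [0.5497, -0.0146, 0.0316]
orientation: [[0.163, 0.987, -0.0], [0.987, -0.163, -0.003], [-0.003, 0.0, -1.0]]
contact_force: [-1.9, -12.0, 0.2]
opening: 0.0476
```

>>> apply_moves(
  moves=[
    [113,0.5,0,0,0,0,0],
    [113,0,0,0,0,0,0],
    [113,0,0,0,0,0,0],
    [113,0,0,0,0,0,0],
  ],
)

```text
time_s: 22.65
tool_pos: [0.5497, -0.0144, 0.0316]
orientation: [[0.164, 0.987, -0.0], [0.987, -0.164, -0.003], [-0.003, 0.0, -1.0]]
contact_force: [-1.7, -11.2, 1.4]
opening: 0.0477
```

>>> apply_moves(
  moves=[
    [113,-1,0,0,0,0,0],
    [113,-1,0,0,0,0,0],
    [113,-1,0,0,0,0,0],
    [113,-2,0,0,0,0,0],
    [113,-4,0,0,0,0,0],
    [113,-8,0,0,0,0,0],
    [113,-15,0,0,0,0,0],
    [113,-20,0,0,0,0,0],
    [113,-20,0,-5,0,0,0],
    [113,-20,0,-20,0,0,0],
    [113,-25,0,-30,0,0,0],
    [113,-25,0,-40,0,0,0],
    [113,-25,0,-40,0,0,0],
    [113,-25,0,-40,0,0,0],
    [113,0,0,0,0,0,0],
  ],
)

```text
time_s: 24.15
tool_pos: [0.5198, -0.2074, 0.2121]
orientation: [[0.168, 0.986, 0.009], [0.986, -0.168, -0.003], [-0.002, 0.009, -1.0]]
contact_force: [0.1, 0.1, -0.5]
opening: 0.0475
```

```bash
python3 u.py; python3 - <<'E'
from h import *
a=shot("side","s6.png"); b=shot("top","t6.png")
z=lambda im,y,x:cv2.resize(im[y:y+150,x:x+130,::-1],None,fx=3,fy=3,interpolation=cv2.INTER_CUBIC)
cv2.imwrite("pics/c6.png",np.hstack([z(a,165,245),z(b,120,285)]))
E
```

```text
24.15 [ 0.5198 -0.2074  0.2121] u -0.11974545845030245 n 0.5466594476934176 F [ 0.09500881  0.14661218 -0.46311546]
```

View pics/c6.png

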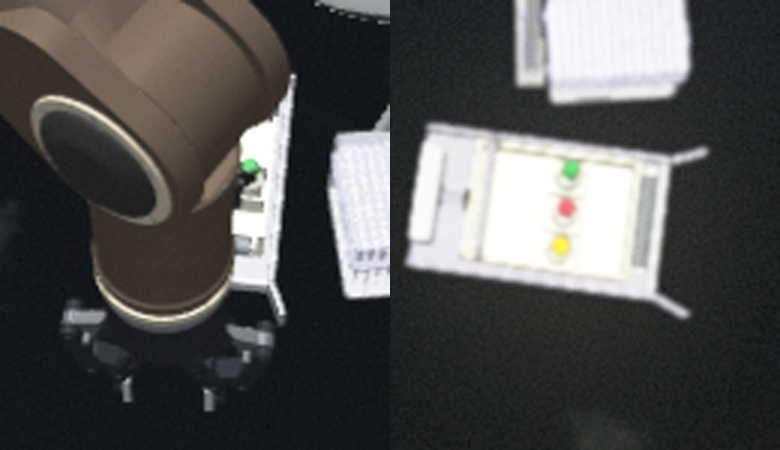

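The tray lies inside the station, straight, with the bottles upright. In the top crop its nose edge at (476,197) meets the buffer at (466,197), and the roller at (647,222) is inside the sill. One numeric check of the gap and level before I hand in.

```bash
python3 - <<'E'
from meas import *
u=np.array([.1633,.9866])
g=cv2.imread("pics/t6.png").astype(float).mean(2)
for y in(182,184,185,186,188): print(y,g[y,300:325].astype(int).tolist())
a=cv2.imread("pics/t6.png").astype(float)
for y in (190,195): print("roller",y,g[y,360:378].astype(int).tolist())
for nm,px,z in(("nose rim",[313.0,185.5],.046),("roller axis",[370.7,194],.046)):
    w=onplane("top",[px],z)[0][:2]; print(nm,w.round(4),"station x",(w@u-.1805).round(4))
E
```

```text
182 [236, 191, 179, 215, 232, 237, 237, 236, 237, 231, 222, 231, 242, 244, 245, 242, 231, 223, 225, 246, 253, 253, 254, 253, 253]
184 [228, 181, 186, 210, 218, 219, 220, 223, 221, 196, 152, 180, 230, 245, 244, 242, 234, 225, 230, 249, 253, 253, 253, 253, 253]
185 [216, 179, 195, 220, 224, 223, 223, 224, 210, 174, 138, 181, 233, 246, 245, 239, 229, 225, 234, 251, 253, 253, 253, 253, 253]
186 [206, 170, 193, 218, 227, 224, 225, 225, 212, 170, 147, 193, 231, 244, 243, 236, 228, 223, 238, 251, 253, 253, 253, 253, 253]
188 [200, 180, 214, 230, 233, 234, 234, 232, 224, 186, 178, 228, 242, 244, 241, 232, 225, 225, 242, 252, 253, 254, 254, 253, 253]
roller 190 [253, 253, 253, 250, 243, 244, 238, 203, 178, 185, 180, 171, 182, 222, 240, 237, 184, 99]
roller 195 [253, 253, 253, 247, 240, 237, 222, 192, 185, 180, 175, 169, 199, 234, 237, 198, 110, 51]
nose rim [0.5775 0.155 ] station x 0.0668
roller axis [ 0.5506 -0.001 ] station x -0.0915
```

```bash
python3 -c "
from bench import job; print(job.finish_job())"
```

```text
the job is handed in; nothing more can be done
None
```

The tray is put away in the spill station, and I handed the job in with the arm clear of it, at about 24 s of the 56 s allowed.

- **Nose onto the sill:** I gripped the bar handle and lifted only the nose, turned the tray about 5° into line and moved it forward. I set the nose down about 15 mm past the sill's middle and let go. As it touched down, the gripper briefly pressed on it with about 9–11 N. I eased off before opening.
- **Push over the sill:** I pushed the roller with upright fingers at 0.04 m/s or less. The push readings between moves were 3–6 N.
- **Home against the buffer:** I raised the push slowly to a peak of about 12 N at the tool, held it for about 0.3 s and backed off. Sliding friction was about 3 N, so the buffer itself probably took about 9 N.

**Last checks:**
- The top view shows the tray straight inside the station, with the roller past the sill and all three bottles upright.
- No gap shows between the nose and the buffer. The nose measures at station x ≈ +67 mm, against +70 mm for the buffer face measured beforehand. That 3 mm difference is about the camera's accuracy, so I take it as touching.
- In the last side view the arm hid most of the tray, so that it lies flat rests on the top view and the push readings.
- I kept the arm away from the tip box, rack and beaker but did not measure them again afterwards.

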